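# Lay the tall carton down on the serving tray

### The job

The serving tray has to go onto a low shelf, so lay the tall carton down: tip it over towards the middle of the tray onto one of its broad faces, and leave it lying flat and wholly inside the rectangular cork inlay, nudging it along with the fingertips where needed. Only push it, never lift or carry it, and leave the jar and the shaker on the tray and all the things around it where they stand.

Things in the scene. Friction and masses are not known exactly. Their poses are not given: they have to be found in the camera images.
- carton: Tall closed cardboard carton, 190 mm tall, 90 wide (x), 50 deep (y), 0.25 to 0.5 kg, plain paper panel on both broad faces. It stands upright on the tray floor at one short end of the tray, just beyond the inlay's end, a broad face towards the inlay within 6 degrees. Origin: centre of its underside; z up to its top, y square to the broad faces.
- carton_mid (a point): Centre of the tall carton, half-way up (95 mm above its underside), axes as the carton's.
- foot_a (a point): Point of the tall carton at the foot, half-way through its 50 mm depth, on the narrow side face at its x = -45 mm. With the carton lying flat, the four points foot_a, foot_b, top_a, top_b are the corners of its outline seen from above (190 x 90 mm).
- foot_b (a point): Point of the tall carton at the foot, half-way through its 50 mm depth, on the narrow side face at its x = +45 mm. With the carton lying flat, the four points foot_a, foot_b, top_a, top_b are the corners of its outline seen from above (190 x 90 mm).
- top_a (a point): Point of the tall carton at the top, half-way through its 50 mm depth, on the narrow side face at its x = -45 mm. With the carton lying flat, the four points foot_a, foot_b, top_a, top_b are the corners of its outline seen from above (190 x 90 mm).
- top_b (a point): Point of the tall carton at the top, half-way through its 50 mm depth, on the narrow side face at its x = +45 mm. With the carton lying flat, the four points foot_a, foot_b, top_a, top_b are the corners of its outline seen from above (190 x 90 mm).
- inlay (a point): Centre of the flush cork inlay in the middle of the tray, on the tray floor, 8 mm above the worktop. The inlay is 240 mm along this frame's y, 130 mm along its x; z is up. The tall carton's centre stands 150 to 180 mm from here along y or -y (its near face 5 to 35 mm beyond the inlay's end), up to 10 mm off the centre line.
- tray: White serving tray, fixed to the worktop, 470 mm along y by 290 mm along x outside, floor 8 mm thick. Its wooden rim is 6 mm thick and its top 20 mm above the worktop; inside the rim 458 x 278 mm. Origin: centre of its underside, below the inlay's centre, axes as the inlay's.
- jar: Small glass jar with a steel cap, 58 mm across, 80 mm tall, loose on the tray at the other short end, beyond the inlay. Origin: centre of its underside. Leave alone.
- shaker: White ceramic shaker, 40 mm across, 64 mm tall, loose on the tray beside the inlay, about 115 mm from the inlay's centre line on its +x side (away from the robot). Origin: centre of its underside. Leave alone.
- tea_box: Short carton, 110 mm tall, 65 x 85 mm, standing on the worktop left of the tray. Origin: centre of its underside. Leave alone.
- mug: Blue mug, 80 mm across, 95 mm tall, on the worktop left of the tray. Origin: centre of its underside. Leave alone.
- oil: Green glass oil bottle, 60 mm across, 200 mm tall, standing on the worktop right of the tray. Origin: centre of its underside. Leave alone.

How it is judged:
On the way:
1. the tall carton has been tipped over and lies on a broad face (angle between the y axis of carton and the z axis of inlay, either way round below 0.1 rad and height (world z) of carton_mid below 0.045 m), for 0.2 s.
At the end, for the whole second after the job is handed in: The tall carton lies at rest flat on a broad face (within 0.1 rad, centre under 45 mm above the worktop), its four outline corners inside the cork inlay (at most 3 mm over); jar, shaker, short carton, mug and oil bottle stand upright within 20 mm of their starts (all of step 1 and x of foot_a in the frame of inlay between -0.068 and 0.068 m and y of foot_a in the frame of inlay between -0.123 and 0.123 m and x of foot_b in the frame of inlay between -0.068 and 0.068 m and y of foot_b in the frame of inlay between -0.123 and 0.123 m and x of top_a in the frame of inlay between -0.068 and 0.068 m and y of top_a in the frame of inlay between -0.123 and 0.123 m and x of top_b in the frame of inlay between -0.068 and 0.068 m and y of top_b in the frame of inlay between -0.123 and 0.123 m and linear speed of carton below 0.02 m/s and angular speed of carton below 0.1 rad/s and distance of each of jar, shaker, tea_box, mug, oil from where it was at the start of the episode below 0.02 m and angle between each of jar, shaker, tea_box, mug, oil's own z axis and vertical below 0.2 rad); the robot touches nothing.
It fails at once if the tall carton is lifted off the tray while it stands or leans (height (world z) of carton_mid above 0.125 m).
It fails at once if the tall carton is lifted or carried after it has been laid down (angle between the y axis of carton and the z axis of inlay, either way round below 0.15 rad and height (world z) of carton_mid above 0.07 m).
It fails at once if the tall carton is lifted by its foot (height (world z) of each of foot_a, foot_b above 0.085 m).
It fails at once if the jar or the shaker on the tray is shifted more than 20 mm or knocked over (distance of any of jar, shaker from where it was at the start of the episode above 0.02 m or angle between any of jar, shaker's own z axis and vertical above 0.5 rad).
It fails at once if the short carton, mug or oil bottle beside the tray is shifted more than 20 mm or knocked over (distance of any of tea_box, mug, oil from where it was at the start of the episode above 0.02 m or angle between any of tea_box, mug, oil's own z axis and vertical above 0.5 rad).
It also fails if it takes over 45 s, if anything falls off the work surface, if the arm or the gripper's body presses on something with over 40 N, if the wrist force passes 120 N, or if a joint passes its speed limit or range.

### The arm

A 6-joint arm with a two-finger parallel gripper is mounted at the origin on the work surface. World frame = base frame: x ahead of the robot, y to its left, z up, the work surface at z = 0. Lengths are in m, angles in rad, forces in N, time in s.
With the tool pointing down it reaches from about 0.25 to 0.775 m from the base axis. Payload 4 kg.
Tool frame: the origin (TCP) lies on the centre line of the jaws, within the pads' length; the fingertips stand 25 mm ahead of it and the grasp point (between the pads) lies 6 mm ahead of it; z points along the fingers, y is the direction in which the jaws open and shut (so a half turn about z gives the same grasp; the last joint's range is limited). The gripper opens to 94 mm and grips with 3 to 60 N. Pads are 16 mm wide; open, the fingers measure 119 mm over their backs; the gripper's body (75 mm by 177 mm) begins 78 mm behind the grasp point.
Start: joints at [-1.303, 0.087, 1.371, -0, 1.684, -0.103], TCP at [0.199, -0.513, 0.231] pointing down, gripper open.
Joint ranges: [-3.1, 3.1], [-0.76, 2.03], [0.27, 2.55], [-1.08, 4.22], [0.17, 2.65], [-2.57, 2.57]. Speed limits (rad/s): [2.79, 2.79, 3.14, 3.14, 3.14, 3.14].

### API

Orientations are given as a unit quaternion [x, y, z, w].
In Python, from rig import telemetry, snapshot, get_calibration, ctrl gives the robot as it stands.
- The arm moves only by the tool drive_tool, never from a script. Its argument "targets" is one flat list of numbers, 4 for each row, row after row: the shift along the tool's x, y, z in cm, then the turn about the tool's z in rad. In form: [dx, dy, dz, yaw, dx, dy, dz, yaw, ...]. A call has 1 to 20 rows; each row is the pose to reach, as a shift and turn from the pose commanded when the call began, along the tool's axes at that moment; what a row does not reach only later rows make up. A row lasts 1/8 s, in which the tool goes at most 62.5 mm and 10.7 degrees, less where a joint would pass 70% of its speed; a pose out of reach is approached as far as the arm can. A call with a gripper value outside its range is refused whole. "hand" is the finger opening in cm, from 0 to 9.4, set as the call begins (left out, the last holds). The fingers move at their own pace and stop on an object; "squeeze" is the grip in N (left out, the last holds). Time passes only in rows, so rows that repeat a pose let the fingers close. It gives the time, the measured TCP pose, the force and the opening at its end, in the units of the state.
- telemetry.sense(): the state, without advancing time (a new reading comes with each control period).
- snapshot(name): name is "scene" or "top"; returns (picture, depth): 384x512x3 uint8, red, green, blue; 384x512 float32, m along the optical axis (not along the pixel's ray), 0 where there is no reading.
- get_calibration(name): a dict with "fx", "fy", "cx", "cy" (pixels), "origin" and "attitude" of the camera in the world. Camera axes: x right, y down, z forward; pixel columns grow to the right and rows downward; lengths in m; the calibration is good to about 2 mm. A picture is of the moment at which its call begins. get_calibration takes no time and is no camera call.
- ctrl.sign_off(): hands the job in, once; it reports no verdict.
The state is a dict: "time": time; "joints": joint angles; "qd": joint speeds; "tau": joint torques, N m; "position": TCP position; "orientation": TCP orientation; "force": force on the tool from outside, world axes, zero at the start; "wrist_torque": the same for the moment, N m; "width": finger opening in m.
Only numpy, scipy, OpenCV 4.12 (cv2) and the standard library are available. Lean on these libraries where they do the work, as an engineer would, in place of code of your own. Each camera call takes 0.05 s, during which the arm holds its last target. There are 200 camera calls.

## Working session

There is one attempt and no reset: what is moved stays moved. The work goes in short steps, Python scripts to look and compute and a tool call to move; the robot and the scene stay as the last step left them, time stands still between calls to the robot, and variables do not carry over. Pictures are saved under pics/ and viewed, about 8 in all and at most 12, crops included, and the job is handed in when it is done.

Besides the shell and the picture viewer there is one more tool, called after "Call:" by a JSON object that holds its "name" and its "arguments", one argument or row to a line. drive_tool: Moves the arm, as the interface text tells. Its arguments: {"type":"object","properties":{"targets":{"type":"array","items":{"type":"number"}},"hand":{"type":"number"},"squeeze":{"type":"number"}},"required":["targets"]}

```bash
mkdir -p pics
python3 - <<'E'
from rig import telemetry, snapshot, get_calibration
import cv2,numpy as np
for n in("scene","top"):
    p,d=snapshot(n); c=get_calibration(n); print(n,c)
    cv2.imwrite(f"pics/{n}0.png",p[:,:,::-1]); np.save(f"{n}0_d.npy",d); np.save(f"{n}0_p.npy",p)
s=telemetry.sense(); print({k:np.round(s[k],3) for k in s})
E
ls
```

```text
scene {'fx': 430.82063350794994, 'fy': 430.82063350794994, 'cx': 253.08880921808233, 'cy': 191.60601492676403, 'origin': array([1.31811957, 0.57844092, 0.97907275]), 'attitude': array([ 0.41160752,  0.81497572, -0.36764223, -0.17672863])}
top {'fx': 413.11257672965127, 'fy': 413.11257672965127, 'cx': 258.34114785040975, 'cy': 192.19602948913806, 'origin': array([0.41236307, 0.01568309, 1.3863917 ]), 'attitude': array([-0.69619532,  0.71434914, -0.0544823 ,  0.04526663])}
{'time': np.float64(0.1), 'joints': array([-1.303,  0.088,  1.372, -0.   ,  1.684, -0.103]), 'qd': array([-0.002, -0.002, -0.003,  0.002,  0.001,  0.   ]), 'tau': array([ 2.0000e-03, -3.4125e+01, -3.0330e+01,  7.2000e-02,  3.0000e-02,
       -0.0000e+00]), 'position': array([ 0.199, -0.512,  0.229]), 'orientation': array([ 0.983,  0.184, -0.   , -0.001]), 'force': array([ 0.659, -0.666, -0.438]), 'wrist_torque': array([0.008, 0.024, 0.025]), 'width': np.float64(0.094)}
pics
scene0_d.npy
scene0_p.npy
top0_d.npy
top0_p.npy
```

View pics/scene0.png

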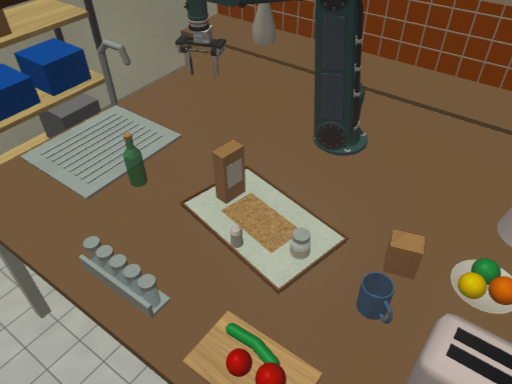

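View pics/top0.png

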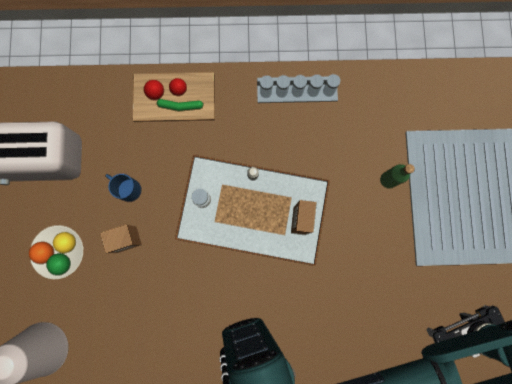

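The carton stands at the tray's −y end (top view px ~(304,217)), with the cork inlay at (254,210), the jar at (201,198) and the shaker at (253,173). The oil bottle is well to the right at (396,176). Next I measure the inlay and the carton in both views.

```bash
cat > h.py <<'E'
import numpy as np,cv2
from scipy.spatial.transform import Rotation as R
from rig import get_calibration
def rays(n,uv):
    c=get_calibration(n); uv=np.atleast_2d(np.asarray(uv,float))
    d=np.c_[(uv[:,0]-c['cx'])/c['fx'],(uv[:,1]-c['cy'])/c['fy'],np.ones(len(uv))]
    return np.array(c['origin']),d@R.from_quat(c['attitude']).as_matrix().T
def plane(n,uv,z):
    o,d=rays(n,uv); return o+d*((z-o[2])/d[:,2])[:,None]
def cloud(n,dep):
    v,u=np.mgrid[:384,:512]; o,d=rays(n,np.c_[u.ravel(),v.ravel()])
    return (o+d*dep.reshape(-1,1)).reshape(384,512,3)
def rect(P):
    (c,s,a)=cv2.minAreaRect((np.asarray(P)[:,:2]*1000).astype(np.float32))
    if s[0]<s[1]: s=s[::-1]; a+=90
    return np.round(c,1),np.round(s,1),round((a+90)%180-90,1)
def cork(n,p,z=0.008):
    h=cv2.cvtColor(p,cv2.COLOR_RGB2HSV); C=cloud(n,np.load(f"{n}0_d.npy"))
    m=((h[...,0]>8)&(h[...,0]<25)&(h[...,1]>90)&(h[...,2]>110)).astype(np.uint8)
    m=cv2.morphologyEx(m,cv2.MORPH_CLOSE,np.ones((5,5)))
    return m
E
python3 - <<'E'
from h import *
for n in("top","scene"):
    p=np.load(n+"0_p.npy");d=np.load(n+"0_d.npy");C=cloud(n,d)
    near=(C[...,0]>.2)&(C[...,0]<.7)&(C[...,1]>-.3)&(C[...,1]<.3)&(d>0)
    m=(near&(cork(n,p)>0)&(C[...,2]<.03)).astype(np.uint8)
    k,l,st,_=cv2.connectedComponentsWithStats(m)
    i=1+np.argmax(st[1:,4]); v,u=np.nonzero(l==i)
    P=plane(n,np.c_[u,v],.008); print(n,"inlay",rect(P),"depth z",np.median(C[v,u,2]))
    h=cv2.cvtColor(p,cv2.COLOR_RGB2HSV)
    m=near&(h[...,1]<60)&(h[...,2]>120)&(C[...,2]<.03)
    v,u=np.nonzero(m); print("tray floor",rect(plane(n,np.c_[u,v],.008)))
    m=near&(C[...,2]>.18)&(C[...,2]<.22)&(C[...,1]>-.22); m&=C[...,1]<0
    v,u=np.nonzero(m);z=np.median(C[v,u,2])
    top=m&(abs(C[...,2]-z)<.006);v,u=np.nonzero(top)
    print("carton top z",z,rect(plane(n,np.c_[u,v],z)),len(v))
    m=near&(C[...,2]>.03)&(C[...,2]<.25);
    k,l,st,_=cv2.connectedComponentsWithStats(m.astype(np.uint8))
    for i in range(1,k):
        if st[i,4]>40: q=C[l==i]; print("obj",q.min(0).round(3),q.max(0).round(3),st[i])
E
```

```text
top inlay (array([ 4.496e+02, -2.000e-01]), array([597.4, 498.3]), -89.9) depth z -0.0009978979752377493
tray floor (array([550.8,  15.5]), array([457.8, 279.4]), 77.8)
carton top z 0.1966567096181231 (array([380.8, -93.6]), array([366. ,  64.5]), -19.3) 539
obj [ 0.649 -0.005  0.032] [0.685 0.031 0.074] [247 167  12  13 109]
obj [0.559 0.154 0.032] [0.613 0.207 0.093] [192 189  19  19 281]
obj [ 0.461 -0.169  0.03 ] [ 0.556 -0.108  0.203] [291 200  26  35 721]
obj [ 0.2   -0.008  0.116] [0.22  0.089 0.249] [230 318  35  15 261]
scene inlay (array([457.7,   6.2]), array([594.4, 501.1]), -89.8) depth z -0.0018412086650612114
tray floor (array([550.1,  14.4]), array([452. , 273.1]), 77.9)
carton top z 0.19499235799676562 (array([380.6, -92.8]), array([376.7,  65.7]), -17.5) 325
obj [ 0.2   -0.007  0.093] [0.226 0.097 0.25 ] [314 105  30  45 964]
obj [ 0.464 -0.169  0.03 ] [ 0.561 -0.103  0.2  ] [ 212  140   34   59 1520]
obj [ 0.651 -0.002  0.03 ] [0.688 0.033 0.072] [230 226  13  17 172]
obj [0.566 0.16  0.03 ] [0.621 0.215 0.091] [291 227  20  28 474]
```

Run:
```python
from h import *
a=np.deg2rad(77.8);Y=np.array([np.cos(a),np.sin(a)]);X=np.array([Y[1],-Y[0]]);O=np.array([.5505,.015])
for n in("top","scene"):
    p=np.load(n+"0_p.npy");d=np.load(n+"0_d.npy");C=cloud(n,d)
    lx=(C[...,:2]-O)@X; ly=(C[...,:2]-O)@Y
    h=cv2.cvtColor(p,cv2.COLOR_RGB2HSV)
    m=(abs(lx)<.13)&(abs(ly)<.14)&(C[...,2]<.02)&(h[...,1]>70)
    m=cv2.morphologyEx(m.astype(np.uint8),cv2.MORPH_OPEN,np.ones((3,3)))
    v,u=np.nonzero(m);print(n,"inlay",rect(plane(n,np.c_[u,v],.008)))
    m=(abs(lx)<.1)&(ly<-.1)&(ly>-.25)&(C[...,2]>.185)
    v,u=np.nonzero(m);z=np.median(C[v,u,2]);P=plane(n,np.c_[u,v],z)
    r=rect(P);print("carton top z",z,r,"local mm",(r[0]/1000-O)@X*1000,(r[0]/1000-O)@Y*1000)
    for nm,c in(("jar",(.587,.183)),("shaker",(.668,.014))): print(nm,(np.array(c)-O)@X,(np.array(c)-O)@Y)
```

```text
top inlay (array([551.4,  15.5]), array([237.7, 126.9]), 77.8)
carton top z 0.1966647094803451 (array([ 508.2, -137.6]), array([90.3, 51.1]), -8.3) local mm -9.096528389209528 -158.0927043581212
jar 0.00017311433693716378 0.17191922531068576
shaker 0.1150576923750717 0.023853247689222097
scene inlay (array([553.4,  16.1]), array([239.5, 129. ]), 77.9)
carton top z 0.1953222440494219 (array([ 515.6, -131.7]), array([99. , 61.4]), -9.0) local mm -3.1104670705791437 -150.76214708806333
jar 0.00017311433693716378 0.17191922531068576
shaker 0.1150576923750717 0.023853247689222097
```

Measured poses:
- **Inlay:** centre (0.552, 0.016), y axis at 77.8°.
- **Carton:** centre (0.508, −0.138), push direction 81.7°, top z about 0.196 (expected 0.198).

I move behind the carton with the fingertips at about 0.16 m.

Call:
{"name": "drive_tool", "arguments": {
  "targets": [5, -2.2, 0, -0.13, 10, -4.5, 0, -0.26, 15, -6.7, 0, -0.4, 20, -9, 0, -0.53, 25, -11.2, 0, -0.66, 30, -13.5, 1.5, -0.8, 35, -15.8, 3, -0.93, 39, -17.9, 4.6, -1.056, 39, -17.9, 4.6, -1.056, 39, -17.9, 4.6, -1.056, 39, -17.9, 4.6, -1.056],
  "hand": 5
}}

```text
time: 1.48
position: [0.4975, -0.2057, 0.1851]
orientation: [0.757, 0.654, -0.0, 0.001]
force: [0.3, -0.4, -0.8]
width: 0.0499
```

```bash
cat > look.py <<'E'
import sys; from rig import snapshot,telemetry; from h import *
p,d=snapshot(sys.argv[1]); np.save("p.npy",p);np.save("d.npy",d)
x,y,w,h=map(int,sys.argv[3:7]); cv2.imwrite("pics/"+sys.argv[2],cv2.resize(p[y:y+h,x:x+w,::-1],None,fx=4,fy=4))
s=telemetry.sense(); print(s['time'],s['position'],R.from_quat(s['orientation']).as_matrix()[:2,:2].round(3),s['force'])
E
python3 look.py scene a1.png 170 90 170 140
```

```text
1.525 [ 0.49749445 -0.20576015  0.18522116] [[ 0.146  0.989]
 [ 0.989 -0.146]] [-0.33694618  0.93538319  0.62232853]
```

View pics/a1.png

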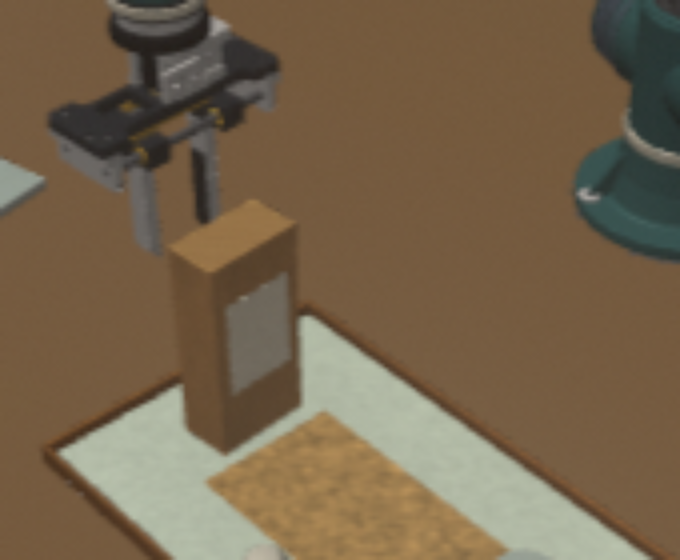

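The crop shows the open fingers (~(170,200)) behind the upper part of the upright carton (~(235,330)), centred and square. I push slowly.

Call:
{"name": "drive_tool", "arguments": {
  "targets": [1.5, 0, 0, 0, 3, 0, 0, 0, 3.5, 0, 0, 0, 4, 0, 0, 0, 4.5, 0, 0, 0, 5, 0, 0, 0, 5.5, 0, 0, 0, 6, 0, 0, 0, 6.4, 0, 0, 0, 6.8, 0, 0, 0, 7.1, 0, 0, 0, 7.4, 0, 0, 0, 7.7, 0, 0, 0, 8, 0, 0, 0, 8.3, 0, 0, 0, 8.6, 0, 0, 0, 8.6, 0, 0, 0, 8.6, 0, 0, 0, 8.6, 0, 0, 0]
}}

```text
time: 3.9
position: [0.5103, -0.1195, 0.1845]
orientation: [0.756, 0.654, -0.0, 0.0]
force: [-0.2, 0.2, 0.3]
width: 0.0501
```

```bash
python3 look.py scene a2.png 170 90 190 150
```

```text
3.95 [ 0.51026555 -0.1194755   0.18449815] [[ 0.144  0.99 ]
 [ 0.99  -0.144]] [-0.2964058  -0.10540508  0.00360909]
```

View pics/a2.png

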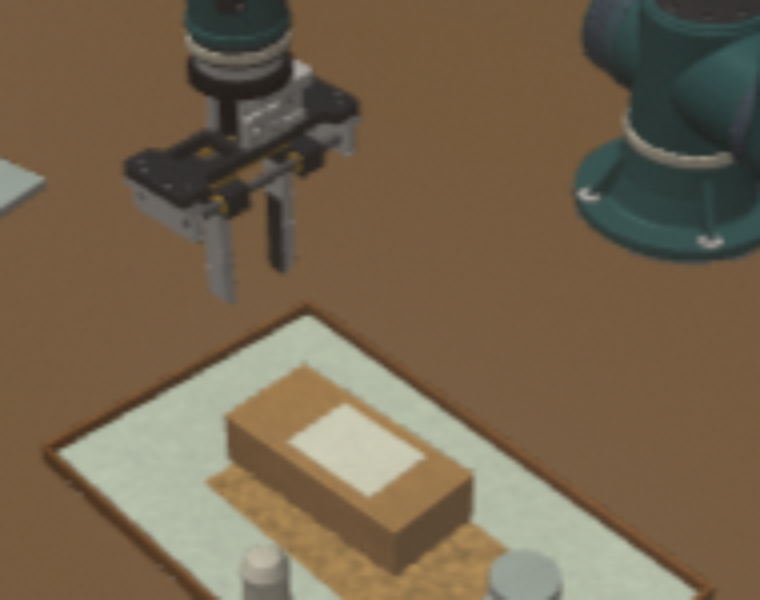

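The carton lies on its broad face (foot end ~(265,395), top end ~(435,525) in the crop), shaker and jar untouched. I back off and measure it.

Call:
{"name": "drive_tool", "arguments": {
  "targets": [-3, 0, 0, 0, -7, 0, 0, 0, -11, 0, 0, 0, -13, 0, 0, 0, -13, 0, 0, 0, -13, 0, 0, 0]
}}

```text
time: 4.7
position: [0.4918, -0.247, 0.1844]
orientation: [0.756, 0.655, 0.0, -0.0]
force: [0.5, 0.0, -0.8]
width: 0.0501
```

```bash
cat > meas.py <<'E'
from rig import snapshot,telemetry; from h import *
a=np.deg2rad(77.8);Y=np.array([np.cos(a),np.sin(a)]);X=np.array([Y[1],-Y[0]]);O=np.array([.552,.0157])
for n in("top","scene"):
    p,d=snapshot(n);C=cloud(n,d);np.save(n+"_p.npy",p)
    lx=(C[...,:2]-O)@X; ly=(C[...,:2]-O)@Y
    m=((abs(lx)<.09)&(ly<.13)&(ly>-.2)&(C[...,2]>.048)&(C[...,2]<.075)).astype(np.uint8)
    k,l,st,_=cv2.connectedComponentsWithStats(m);i=1+np.argmax(st[1:,4])
    v,u=np.nonzero(l==i);z=np.median(C[v,u,2]);P=plane(n,np.c_[u,v],z)
    r=rect(P);c=r[0]/1000-O
    print(n,"z",z.round(4),r,"local mm",(c@X*1000).round(1),(c@Y*1000).round(1),"yaw",r[2]-77.8)
s=telemetry.sense(); print(s['time'],s['position'],s['orientation'].round(3) if hasattr(s['orientation'],'round') else s['orientation'])
E
python3 meas.py
```

```text
top z 0.0569 (array([525.8, -17.4]), array([189.3,  90.1]), 81.8) local mm -18.6 -37.9 yaw 4.0
scene z 0.056 (array([530.9, -12.9]), array([195. ,  95.6]), 81.9) local mm -14.6 -32.4 yaw 4.1000000000000085
4.8 [ 0.49189758 -0.24679425  0.18457053] [ 0.756  0.655  0.    -0.   ]
```

Top view gives the cleaner result: inlay frame (−18.6, −37.9) mm, yaw 4°. I square the tool to the tray, come down behind the foot, and push it along +y.

Call:
{"name": "drive_tool", "arguments": {
  "targets": [4, 0, 0, 0.068, 8, -0.3, 2, 0.068, 10.2, -0.3, 6, 0.068, 10.2, -0.3, 11, 0.068, 10.2, -0.3, 13.4, 0.068, 10.2, -0.3, 13.4, 0.068, 10.2, -0.3, 13.4, 0.068]
}}

```text
time: 5.68
position: [0.5043, -0.1465, 0.052]
orientation: [0.778, 0.629, 0.001, 0.001]
force: [1.1, 0.7, -0.6]
width: 0.0499
```

Call:
{"name": "drive_tool", "arguments": {
  "targets": [1, 0, 0, 0, 1.8, 0, 0, 0, 2.2, 0, 0, 0, 2.6, 0, 0, 0, 3, 0, 0, 0, 3.4, 0, 0, 0, 3.8, 0, 0, 0, 4.2, 0, 0, 0, 4.6, 0, 0, 0, 5, 0, 0, 0, 5.4, 0, 0, 0, 5.7, 0, 0, 0, 6, 0, 0, 0, 6.2, 0, 0, 0, 6.3, 0, 0, 0, 6.3, 0, 0, 0, 6.3, 0, 0, 0, 5.3, 0, 0, 0, 4, 0, 0, 0, 4, 0, 0, 0]
}}

```text
time: 8.18
position: [0.5111, -0.108, 0.0498]
orientation: [0.778, 0.628, -0.0, -0.001]
force: [0.3, 0.7, -0.4]
width: 0.0501
```

Call:
{"name": "drive_tool", "arguments": {
  "targets": [-2, 0, -3, 0, -7, 0, -7, 0, -9, 0, -11, 0, -9, 0, -13.4, 0, -9, 0, -13.4, 0, -9, 0, -13.4, 0]
}}

```text
time: 8.93
position: [0.4922, -0.1949, 0.1829]
orientation: [0.778, 0.628, -0.0, -0.001]
force: [-0.5, -1.1, -1.0]
width: 0.0501
```

```bash
python3 meas.py
```

```text
top z 0.057 (array([540.2,  17.1]), array([189.5,  90.2]), 77.8) local mm -11.8 -1.1 yaw 0.0
scene z 0.056 (array([545.1,  21.1]), array([194.4,  94.7]), 77.7) local mm -7.9 3.8 yaw -0.09999999999999432
9.025 [ 0.4919883  -0.19465719  0.18230947] [ 0.778  0.629 -0.001 -0.002]
```

Now at (−11.8, −1.1) mm with yaw 0°. The outline has about 11 mm of margin in x and 26 mm in y. One last look to confirm.

```bash
python3 look.py top a3.png 170 145 190 130
python3 - <<'E'
from h import *
C=cloud("top",np.load("d.npy"));C0=cloud("top",np.load("top0_d.npy"))
for nm,b in dict(jar=(.53,.65,.13,.23),shaker=(.62,.72,-.03,.06),tea=(.35,.55,.35,.5),mug=(.5,.7,.33,.5),oil=(.5,.75,-.6,-.3)).items():
    f=lambda c:c[(c[...,0]>b[0])&(c[...,0]<b[1])&(c[...,1]>b[2])&(c[...,1]<b[3])&(c[...,2]>.04)].mean(0)
    print(nm,f(C0).round(3),((f(C)-f(C0))*1000).round(1))
E
```

```text
9.075 [ 0.49207258 -0.19472958  0.18249093] [[ 0.21   0.978]
 [ 0.978 -0.21 ]] [-0.7112729   0.10070638  0.8190853 ]
jar [0.585 0.181 0.08 ] [ 0.1 -0.1  0. ]
shaker [0.666 0.013 0.064] [ 0.3 -0.1  0.8]
tea [0.461 0.43  0.102] [ 0.  -0.1 -0.3]
mug [0.626 0.433 0.075] [-0.1 -0.8 -0.4]
oil [ 0.634 -0.437  0.129] [-0.1 -0.1 -0.3]
```

View pics/a3.png

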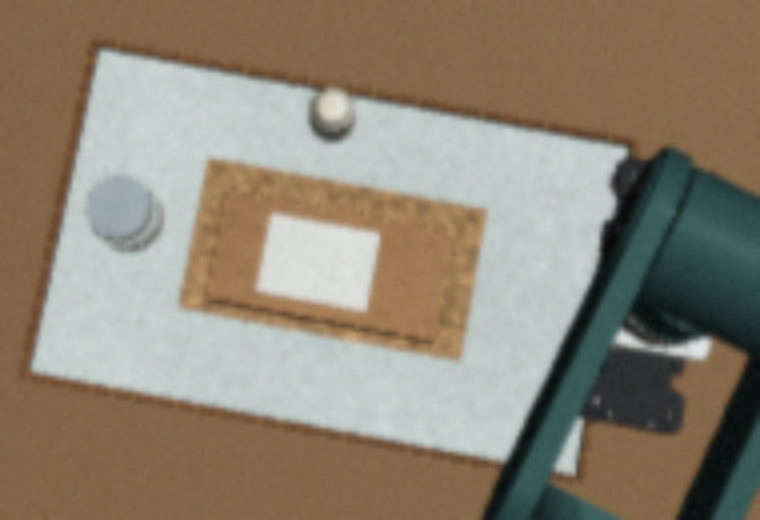

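The carton lies inside the cork, with cork visible on all four sides (inlay (183–485, 160–358) in the crop). The neighbours have not moved and the gripper is clear, so I hand in.

```bash
python3 -c "
from rig import ctrl; print(ctrl.sign_off())"
```

```text
the job is handed in; nothing more can be done
None
```

I tipped the carton over onto a broad face with two fingers pushing near its top. A second push from the foot end, tool squared to the tray, slid it into the inlay and took out its 4° yaw. I handed the job in at about 9 s; sign-off gives no verdict.

- **Carton:** the last top view puts its centre at (−12, −1) mm in the inlay frame, yaw about 0°. Its top face is at 57 mm, so it lies flat. That leaves about 11 mm to the limit in x and 26 mm in y, and cork shows on all four sides.
- **Other objects:** the jar, shaker, tea box, mug and oil bottle all measured less than 1 mm from their starts. The gripper had backed off clear of everything.
- **Disagreement:** the scene camera put the carton 4–5 mm further along +x and +y, because its mask catches some of the side faces. Both readings are well inside the limits. I left the 12 mm sideways offset alone as it needed no further nudge.

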